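Hold the shutter key switch turned at the set speed

TASK

Raise the window shutter from the desk console: first set the speed lever level with the green pointer beside it. Then take the blue-headed key out of its wooden stand, push it all the way into the lock past the sticky pins, and turn it a quarter turn clockwise (seen from above) against its return spring. Finish while still gripping the key and holding it turned; leave the other things on the desk where they are.

Things in the scene. Friction and masses are not known exactly. Their poses are not given: they have to be found in the camera images.
- console: Fixed grey control console, 150 (x) x 260 (y) x 35 mm high, standing on the desk at any yaw within about 0.3 rad; its origin is the centre of its underside. The lock boss (steel ring 48 mm across, top 66 mm above the desk) is at console (0, -70) mm; the speed lever is at console (0, +70) mm.
- lever_knob (a point): Centre of the lever's black knob: a cylinder 20 mm in diameter, 24 mm long along the console's y axis, flat ends, on a 7 mm steel rod, 75 mm from the pivot. The pivot axis is the console's y axis through console (0, 70, 45) mm. The point's z axis points from the pivot along the lever. Nothing fixed near it stands over 50 mm above the pivot.
- lever (a joint): Lever angle, rad: 0 leans 0.6 rad from upright towards the console's -x (the robot's side), 0.6 is upright, 1.2 leans to +x. It is held by friction (about 0.06 N m, so about 1 N at the knob) and stays where it is left.
- pointer_tip (a point): Tip of the slim green set pointer, which turns about the lever's pivot axis, 19.5 mm to the console's -y side of the lever and 48 mm from the axis. Its z axis points from the pivot along the pointer: the lever is level with it when both z axes are parallel. Nothing touches it; it does not move in a run.
- pointer (a joint): Angle of the green pointer, rad, on the same scale as the lever: the lever's commanded angle, 0.65 to 1.05.
- keyway_mouth (a point): Centre of the keyway's mouth in the top face of the brass plug, 66 mm above the desk. Vertical slot 13.5 mm along the point's x, 5.5 mm along its y, 31 mm deep, 1.5 mm chamfer. The point turns with the plug; at rest its x is the console's x. Two pairs of sticky pins, 10 and 17 mm down, stand in from the slot's ends; the key's pointed tip pushes them aside with a few newtons each.
- plug (a joint): Lock plug angle, rad: 0 at rest, growing clockwise seen from above to a stop at 1.5 (a quarter turn). A spring turns it back (0.05 N m per rad). The key has about 0.12 rad of play in the slot.
- key_stand: Fixed wooden key stand, 50 x 50 x 34 mm high on a 60 mm foot, with a slot in its top that holds the key upright with 2.5 mm of play; its origin is the centre of its underside, the slot is long along its y axis.
- key: Loose key upright in the stand, 30 g; origin: centre of its shoulder (underside of the head). Blue head: up to 33 mm above the shoulder, 10 mm along key x (flat faces), 30 mm along y. Steel blade: 26 mm down from the shoulder, 4 mm along x, 12 mm along y, the last 6 mm pointed. Same either way round. Fully in the lock, the shoulder sits on the plug's face, key y along keyway x.
- key_tip (a point): Tip of the key's blade, 26 mm below the key's origin.
- mug: Green mug, 112 mm high, bystander; origin at the centre of its underside.
- cup: Dark navy cup, 87 mm high, bystander; origin at its underside.
- tape: Roll of tape lying flat, 104 mm across, 25 mm high, bystander; origin at its underside.
- marker: Red and white marker pen, 135 mm long, lying on the desk, bystander.
- mouse: Black computer mouse, 108 x 60 x 38 mm, bystander.

How it is judged (in metres and radians):
On the way, in this order (a step that is already met when the one before it is completed fails the run):
1. the speed lever is level with the green pointer (within 0.12 rad) while the lock is at rest (angle between the z axis of lever_knob and the z axis of pointer_tip, either way round below 0.12 rad and value of joint plug below 0.3 rad), for 0.2 s.
2. the key is fully in the lock (shoulder within 4 mm of the plug's face), not yet turned (z of key in the frame of keyway_mouth below 0.004 m and horizontal distance between key and keyway_mouth below 0.004 m and angle between key's own z axis and vertical below 0.2 rad and value of joint plug below 0.35 rad), for 0.1 s.
3. the key is turned a quarter turn (plug at 1.25 rad or more) (value of joint plug above 1.25 rad), for 0.2 s.
At the end, for the whole second after the job is handed in: The fingers hold the key (more than 2 N) fully in the lock (shoulder within 4 mm of the plug's face and axis, tilt under 0.2 rad) with the plug turned 1.25 rad or more against its spring, and the lever still within 0.12 rad of the green pointer (value of joint plug above 1.25 rad and z of key in the frame of keyway_mouth below 0.004 m and horizontal distance between key and keyway_mouth below 0.004 m and angle between key's own z axis and vertical below 0.2 rad and angle between the y axis of key and the x axis of keyway_mouth, either way round below 0.3 rad and contact force between the fingers and key above 2 N and angle between the z axis of lever_knob and the z axis of pointer_tip, either way round below 0.12 rad); the arm keeps its last pose, push and grip.
It fails at once if the lock is turned (over 0.5 rad) while the key is not fully in (shoulder more than 6 mm off the face) (value of joint plug above 0.5 rad and z of key in the frame of keyway_mouth above 0.006 m).
It fails at once if a bystander (mug, cup, tape, marker or mouse) is moved more than 20 mm (distance of any of mug, cup, tape, marker, mouse from where it was at the start of the episode above 0.02 m).
It also fails if it takes over 62 s, if anything falls off the work surface, if the arm or the gripper's body presses on something with over 40 N, if the wrist force passes 120 N, or if a joint passes its speed limit or range.

ROBOT

A 6-joint arm with a two-finger parallel gripper is mounted at the origin on a cart in front of the work surface, level with it; the furniture and walls round the work are solid. World frame = base frame: x ahead of the robot, y to its left, z up, the work surface at z = 0. Lengths are in mm, angles in rad, forces in N, time in s.
With the tool pointing down it reaches from about 250 to 800 mm from the base axis. Payload 8.5 kg.
Tool frame: the origin (TCP) lies midway between the tips of the shut fingers; the grasp point (between the pads) lies env.tcp_to_grasp behind it (env.tcp_to_grasp is the distance from the TCP to the grasp point, in mm); z points along the fingers, y is the line along which they close (so a half turn about z gives the same grasp; the last joint's range is limited). The gripper opens to 85 mm and grips with 20 to 120 N. Pads are 22 mm wide; open, the fingers measure 114 mm over their backs; the gripper's body (76 mm by 85 mm) begins 54 mm behind the grasp point. The pads swing forward as they close: fully open they stand 13 mm farther back than shut.
Start: joints at [-1.154, 0.238, -0.013, 1.319, 0, 1.571], TCP at [212.52, -480.015, 231.276] pointing down, gripper open.
Joint ranges: [-2.66, 2.66], [-1.03, 1.9], [-1.14, 1.46], [-1.82, 2.27], [-1.45, 1.34], [-3.14, 3.14]. Speed limits (rad/s): [2.22, 2.22, 2.79, 3.14, 3.14, 3.14].

INTERFACE

Orientations are given as [roll, pitch, yaw] about the fixed x, y, z axes, in that order (R = Rz(yaw) Ry(pitch) Rx(roll)).
In Python, from plant import env, eyes, hand_in gives the robot as it stands.
- The arm moves only by the shell command python3 -m pendant 'ROWS' [FORCE]. ROWS is text: rows parted by semicolons, each of 7 numbers parted by spaces: the shift along the tool's x, y, z in m, then the turn, a rotation vector about the tool's x, y, z in rad, then the opening, from 0 (shut) to 1 (fully open). A call has 1 to 20 rows; each row is the pose to reach, as a shift and turn from the pose commanded when the call began, along the tool's axes at that moment; what a row does not reach only later rows make up. A row lasts 1/8 s, in which the tool goes at most 62.5 mm and 10.7 degrees, less where a joint would pass 70% of its speed; a pose out of reach is approached as far as the arm can. A call with a gripper value outside its range is refused whole. The fingers move at their own pace and stop on an object; FORCE is the grip in N (left out, the last holds). Time passes only in rows, so rows that repeat a pose let the fingers close. It gives the time, the measured TCP pose, the force, the opening and the grip force at its end, in the units of the state.
- env.state(): the state, without advancing time (a new reading comes with each control period).
- eyes.read_camera(name): name is "scene" or "side" or "wrist"; returns the picture (400x640x3 uint8, red, green, blue); there is no depth.
- eyes.get_calibration(name): a dict with "fx", "fy", "cx", "cy" (pixels), "rvec" (rotation vector, rad) and "tvec" (3), from world to camera coordinates, as OpenCV has them. Camera axes: x right, y down, z forward; pixel columns grow to the right and rows downward; lengths in mm; the calibration is good to about 2 mm. The wrist camera is an equidistant fisheye: a pixel r from the principal point sees the ray r / f radians off the axis. A picture is of the moment at which its call begins: read the wrist's pose just before it. get_calibration takes no time and is no camera call; for the wrist camera it gives the pose at the moment of the call.
- hand_in(): hands the job in; it is judged then, once.
The state is a dict: "time": time; "joint_positions": joint angles; "joint_vel": joint speeds; "effort": joint torques, N m; "position": TCP position; "tcp_rot": TCP orientation; "force": force on the tool from outside, world axes, zero at the start; "ft_torque": the same for the moment, N m; "grip_width": finger opening in mm; "grip_force": force on a finger pad.
Only numpy, scipy, OpenCV 4.12 (cv2) and the standard library are available. Lean on these libraries where they do the work, as an engineer would, in place of code of your own. Each camera call takes 0.05 s, during which the arm holds its last target. There are 200 camera calls.

## Working session

There is one attempt and no reset: what is moved stays moved. The work goes in short steps, Python scripts to look and compute and a shell command to move; the robot and the scene stay as the last step left them, time stands still between calls to the robot, and variables do not carry over. Pictures are saved under pics/ and viewed, at most 10 in all, crops included, and the job is handed in when it is done.

```bash
ls; mkdir -p pics; python3 - <<'E'
from plant import env, eyes
import cv2
s=env.state();print(s['time'],s['position'],s['tcp_rot'],s['grip_width'],env.tcp_to_grasp)
for n in ("scene","side","wrist"):
    c=eyes.get_calibration(n);print(n,c)
    cv2.imwrite(f'pics/{n}0.png',eyes.read_camera(n)[:,:,::-1])
E
```

```text
pics
0.0 [ 212.36926886 -479.67505692  230.67216761] [-3.14013187e+00 -1.12492443e-06  4.16777232e-01] 85.28801140348419 18.700000000000003
scene {'fx': 370.77205215915995, 'fy': 370.77205215915995, 'cx': 323.179188139723, 'cy': 199.67824901035164, 'rvec': array([ 1.2746852 , -2.17461299,  0.9806209 ]), 'tvec': array([ 266.32804011,  425.69070424, 1105.99132571])}
side {'fx': 398.3643270166913, 'fy': 398.3643270166913, 'cx': 321.82503646508565, 'cy': 199.59270245840418, 'rvec': array([ 1.98487882, -0.38737408,  0.22605862]), 'tvec': array([-579.15256205,  178.5408953 , 1260.12247762])}
wrist {'fx': 309.70691628693146, 'fy': 309.70691628693146, 'cx': 323.2752104758609, 'cy': 200.53757309100422, 'rvec': array([-2.43106641,  1.58491853,  0.22138493]), 'tvec': array([-523.63208593,  -33.84222702,  378.44961758])}
```

View pics/scene0.png

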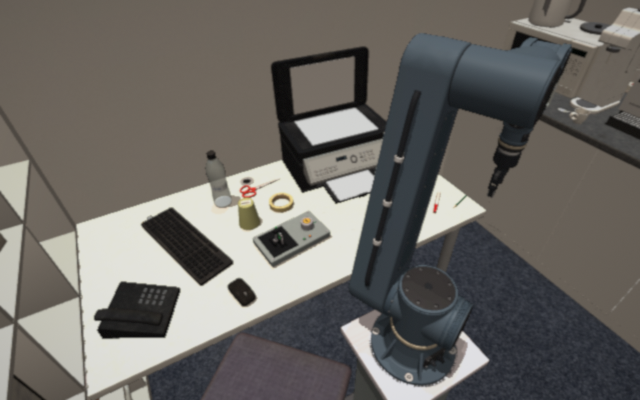

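View pics/side0.png

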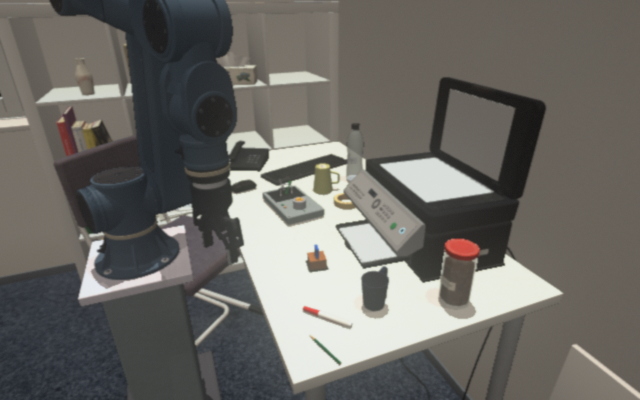

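The scene picture shows the console at about (292,237). In the side picture it is at (293,204), and the key stand is at (317,260) with the blue key head at (317,249).

```bash
cat > h.py <<'E'
import numpy as np, cv2
from plant import env, eyes
from scipy.spatial.transform import Rotation as Ro
def ray(c,u,v,fish=False):
    R=Ro.from_rotvec(c['rvec']).as_matrix(); x=np.array([(u-c['cx'])/c['fx'],(v-c['cy'])/c['fy']])
    if fish:
        r=np.linalg.norm(x); d=np.r_[x/r*np.sin(r),np.cos(r)]
    else: d=np.r_[x,1]
    return -R.T@c['tvec'], R.T@d
def at(c,u,v,z,fish=False):
    o,d=ray(c,u,v,fish); return o+d*(z-o[2])/d[2]
def proj(c,P,fish=False):
    p=Ro.from_rotvec(c['rvec']).apply(np.atleast_2d(P))+c['tvec']
    if fish:
        q=np.linalg.norm(p[:,:2],axis=1); th=np.arctan2(q,p[:,2]); x=p[:,:2]/q[:,None]*th[:,None]
    else: x=p[:,:2]/p[:,2:]
    return x*c['fx']+[c['cx'],c['cy']]
def tri(obs):
    A=np.zeros((3,3));b=np.zeros(3)
    for c,u,v,f in obs:
        o,d=ray(c,u,v,f);d/=np.linalg.norm(d);M=np.eye(3)-np.outer(d,d);A+=M;b+=M@o
    return np.linalg.solve(A,b)
E
python3 - <<'E'
from h import *
s=eyes.get_calibration('side');c=eyes.get_calibration('scene')
print(at(s,293,204,40),at(c,292,237,40),at(s,317,249,50),at(s,317,262,34))
a=cv2.imread('pics/side0.png')[150:280,240:370];b=cv2.imread('pics/scene0.png')[190:280,230:360]
cv2.imwrite('pics/crop0.png',np.vstack([cv2.resize(a,None,fx=4,fy=4,interpolation=2)[:,:],]) if 0 else np.hstack([cv2.resize(a,(400,400),interpolation=2),cv2.resize(cv2.copyMakeBorder(b,0,40,0,0,0),(400,400),interpolation=2)]))
E
```

```text
[541.55943987  86.38592072  40.        ] [532.3597053  142.86725587  40.        ] [ 507.62333542 -253.900711     50.        ] [ 491.36666655 -295.47344864   34.        ]
```

View pics/wrist0.png

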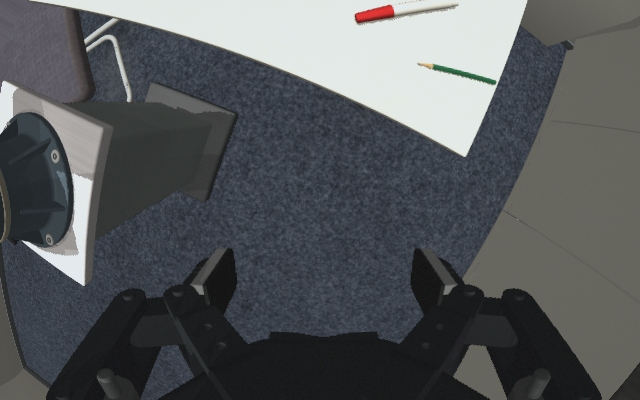

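View pics/crop0.png

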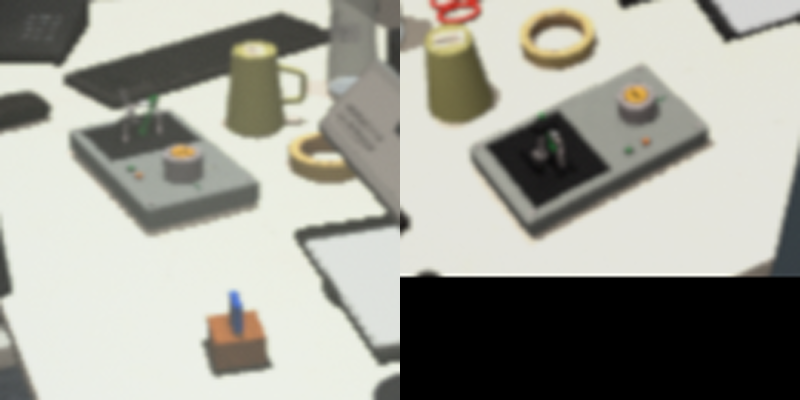

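The wrist view shows only the marker at (400,10), so I'll fly to a point between the stand and the console and look down.

```bash
python3 -m pendant '0.38 -0.27 -0.07 0 0 0 1;0.38 -0.27 -0.07 0 0 0 1;0.38 -0.27 -0.07 0 0 0 1;0.38 -0.27 -0.07 0 0 0 1;0.38 -0.27 -0.07 0 0 0 1;0.38 -0.27 -0.07 0 0 0 1;0.38 -0.27 -0.07 0 0 0 1;0.38 -0.27 -0.07 0 0 0 1;0.38 -0.27 -0.07 0 0 0 1;0.38 -0.27 -0.07 0 0 0 1'; python3 - <<'E'
from h import *
w=eyes.get_calibration('wrist');im=eyes.read_camera('wrist')
np.save('w1.npy',w,allow_pickle=True);cv2.imwrite('pics/w1.png',im[:,:,::-1])
R=Ro.from_rotvec(w['rvec']).as_matrix();print('cam',-R.T@w['tvec'],R.round(2))
s=eyes.get_calibration('side');c=eyes.get_calibration('scene')
B=tri([(s,299.5,199.4,0),(c,307,219.9,0)]);print(B, proj(w,B,1),proj(w,at(s,317,253,34),1))
cv2.imwrite('pics/w1.png',cv2.resize(im[:,:,::-1],(800,500)))
E
```

```text
time: 1.4
position: [450.3, -79.5, 301.0]
tcp_rot: [-3.141, 0.001, 0.417]
force: [1.0, -0.2, 0.2]
grip_width: 85.3
grip_force: 0.0
cam [514.06998235 -50.31956468 443.16204527] [[ 0.4  -0.91  0.  ]
 [-0.88 -0.39  0.27]
 [-0.25 -0.11 -0.96]]
[561.0870794   63.87899802  65.79972786] [[253.01881445  45.37517089]] [[450.04547919 180.23367041]]
```

View pics/w1.png

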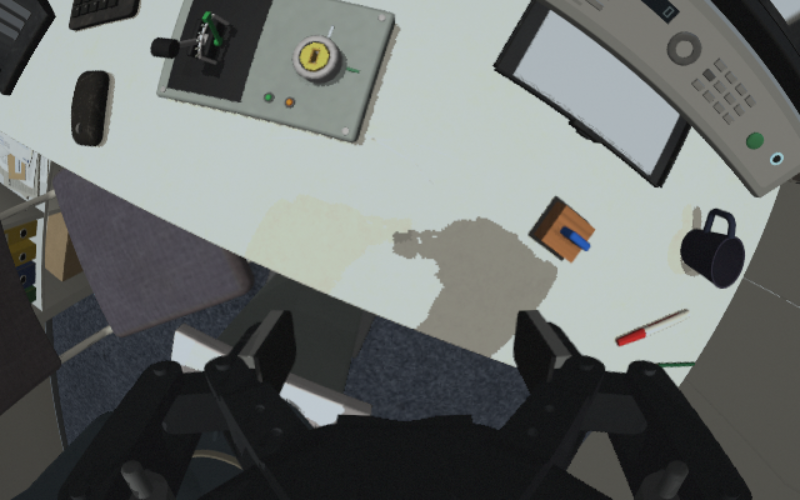

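The console is at upper left: keyway about (316,57), -x edge corners (160,96) and (358,142), black knob (165,47). The stand is at (563,230) with the blue head along (565,232)-(588,243).

```bash
python3 - <<'E'
from h import *
w=np.load('w1.npy',allow_pickle=True).item()
f=lambda u,v,z:at(w,u/1.25,v/1.25,z,1)
a,b,d=f(160,96,35),f(358,142,35),f(396,17,35);B=f(317,57,66)
print(a,b,d,B,np.linalg.norm(a-b),np.linalg.norm(b-d))
v=a-b;print('yaw',-np.arctan2(v[0],v[1]),np.arctan2(*(d-b)[1::-1]))
k1,k2=f(565,232,66),f(588,243,66);print(k1,k2,np.linalg.norm(k1-k2),np.arctan2(*(k2-k1)[1::-1]))
E
```

```text
[465.6187464  245.75846887  35.        ] [496.40299947  -5.59045918  35.        ] [637.05970966  13.09970512  35.        ] [561.04005117  63.00473025  66.        ] 253.22707964806773 141.89303141262158
yaw 0.1218692218757556 0.13210399973351336
[ 503.67635895 -241.68426789   66.        ] [ 504.8103705  -273.73554491   66.        ] 32.07133207547448 -1.5354299136257599
```

```bash
python3 -m pendant '0.195 -0.219 0.08 0 0 1.86 0.6;0.195 -0.219 0.08 0 0 1.86 0.6;0.195 -0.219 0.08 0 0 1.86 0.6;0.195 -0.219 0.08 0 0 1.86 0.6;0.195 -0.219 0.08 0 0 1.86 0.6;0.195 -0.219 0.08 0 0 1.86 0.6;0.195 -0.219 0.08 0 0 1.86 0.6;0.195 -0.219 0.08 0 0 1.86 0.6;0.195 -0.219 0.08 0 0 1.86 0.6;0.195 -0.219 0.08 0 0 1.86 0.6;0.195 -0.219 0.08 0 0 1.86 0.6;0.195 -0.219 0.08 0 0 1.86 0.6'; python3 - <<'E'
from h import *
w=eyes.get_calibration('wrist');im=eyes.read_camera('wrist')
np.save('w2.npy',w,allow_pickle=True);cv2.imwrite('pics/w2.png',cv2.resize(im[:,:,::-1],(800,500)));cv2.imwrite('pics/w2raw.png',im[:,:,::-1])
y=.127;Rz=Ro.from_euler('z',y).as_matrix();O=np.array([552.2,132.7,0])
for n,p in dict(boss=(0,-70,66),mid=(0,70,45),c1=(-75,130,35),c2=(-75,-130,35),c3=(75,-130,35)).items(): print(n,proj(w,O+Rz@p,1)*1.25)
for a in (0,.3,.6,.8,1.2): print(a,[proj(w,O+Rz@(l*np.sin(a-.6),yy,45+l*np.cos(a-.6)),1).round()*1.25 for l,yy in((75,70),(48,50.5))])
E
```

```text
time: 2.95
position: [366.1, -146.8, 225.7]
tcp_rot: [-2.796, 0.116, -0.647]
force: [1.0, -0.6, -0.6]
grip_width: 51.2
grip_force: 0.0
boss [[205.46325353 173.59094494]]
mid [[182.72794239 243.57325611]]
c1 [[207.99770629 303.62795188]]
c2 [[291.16489003 176.35014809]]
c3 [[210.26237674  86.47395189]]
0 [array([[167.5 , 286.25]]), array([[176.25, 261.25]])]
0.3 [array([[152.5, 277.5]]), array([[167.5 , 256.25]])]
0.6 [array([[140., 265.]]), array([[160. , 247.5]])]
0.8 [array([[135.  , 256.25]]), array([[156.25, 242.5 ]])]
1.2 [array([[131.25, 236.25]]), array([[152.5, 230. ]])]
```

View pics/w2.png

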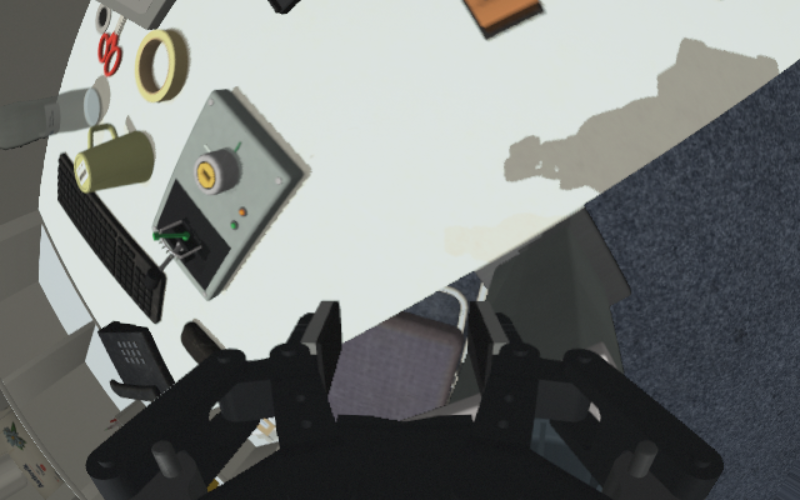

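The pose wasn't reached: the wrist hit its joint-6 end because I turned the wrong way. The picture shows the console at (225,195), lever foot (180,240), green pointer (170,237), mug (115,160). I'll turn the other way, to yaw 1.70.

```bash
cat >> h.py <<'E'
def goto(P,yaw,pitch=0,roll=np.pi):
    s=env.state();R0=Ro.from_euler('xyz',s['tcp_rot']);R1=Ro.from_euler('xyz',[roll,pitch,yaw])
    d=R0.inv().apply(np.array(P)-s['position']);r=(R0.inv()*R1).as_rotvec()
    print('t',s['time'],'shift',(d/1000).round(4),'turn',r.round(4),'rows>',np.linalg.norm(d)/62.5,np.degrees(np.linalg.norm(r))/10.7)
E
python3 - <<'E'
from h import *
print(env.state()['joint_positions'],env.state()['position'],env.state()['tcp_rot'])
w=np.load('w2.npy',allow_pickle=True).item()
print('mug?',at(w,110/1.25,190/1.25,0,1))
goto((540,195,215),1.7)
E
```

```text
[-0.65245606  0.08486581 -0.27269194  1.33214861  0.34422182  3.14010108] [ 362.94674434 -147.02506449  225.61209287] [-2.79720345  0.11840656 -0.65104209]
mug? [762.10926483 381.7975118    0.        ]
t 3.0 shift [-0.0647 -0.3509  0.1454] turn [-0.3071 -0.3475 -2.3395] rows> 6.164499480819258 12.770968685522107
```

```bash
python3 -m pendant '-0.065 -0.351 0.145 -0.307 -0.3475 -2.34 0.6;-0.065 -0.351 0.145 -0.307 -0.3475 -2.34 0.6;-0.065 -0.351 0.145 -0.307 -0.3475 -2.34 0.6;-0.065 -0.351 0.145 -0.307 -0.3475 -2.34 0.6;-0.065 -0.351 0.145 -0.307 -0.3475 -2.34 0.6;-0.065 -0.351 0.145 -0.307 -0.3475 -2.34 0.6;-0.065 -0.351 0.145 -0.307 -0.3475 -2.34 0.6;-0.065 -0.351 0.145 -0.307 -0.3475 -2.34 0.6;-0.065 -0.351 0.145 -0.307 -0.3475 -2.34 0.6;-0.065 -0.351 0.145 -0.307 -0.3475 -2.34 0.6;-0.065 -0.351 0.145 -0.307 -0.3475 -2.34 0.6;-0.065 -0.351 0.145 -0.307 -0.3475 -2.34 0.6;-0.065 -0.351 0.145 -0.307 -0.3475 -2.34 0.6;-0.065 -0.351 0.145 -0.307 -0.3475 -2.34 0.6;-0.065 -0.351 0.145 -0.307 -0.3475 -2.34 0.6;-0.065 -0.351 0.145 -0.307 -0.3475 -2.34 0.6'; python3 - <<'E'
from h import *
w=eyes.get_calibration('wrist');im=eyes.read_camera('wrist')
np.save('w3.npy',w,allow_pickle=True);cv2.imwrite('pics/w3.png',cv2.resize(im[:,:,::-1],(800,500)));cv2.imwrite('pics/w3raw.png',im[:,:,::-1])
print(env.state()['joint_positions'])
y=.127;Rz=Ro.from_euler('z',y).as_matrix();O=np.array([552.2,132.7,0])
for n,p in dict(boss=(0,-70,66),mid=(0,70,45),c1=(-75,130,35),c2=(-75,-130,35),c3=(75,-130,35)).items(): print(n,proj(w,O+Rz@p,1)*1.25)
for a in (0,.3,.6,.8,1.0,1.2): print(a,[(proj(w,O+Rz@(l*np.sin(a-.6),yy,45+l*np.cos(a-.6)),1)*1.25).round() for l,yy in((75,70),(48,50.5))])
E
```

```text
time: 5.0
position: [541.5, 197.7, 216.0]
tcp_rot: [3.139, 0.001, 1.707]
force: [0.4, -0.1, 0.0]
grip_width: 51.1
grip_force: 0.0
[ 3.50927897e-01  3.30333589e-01  7.72038246e-02  1.31537855e+00
 -1.28295541e-03  1.78497835e+00]
boss [[404.68915163 381.12198593]]
mid [[405.99078477 223.79064337]]
c1 [[317.09351146 151.55620644]]
c2 [[333.44352787 407.93818167]]
c3 [[474.6372981  408.57906843]]
0 [array([[344., 242.]]), array([[370., 260.]])]
0.3 [array([[373., 246.]]), array([[387., 263.]])]
0.6 [array([[407., 248.]]), array([[406., 264.]])]
0.8 [array([[430., 248.]]), array([[419., 264.]])]
1.0 [array([[451., 246.]]), array([[432., 263.]])]
1.2 [array([[469., 243.]]), array([[443., 261.]])]
```

View pics/w3.png

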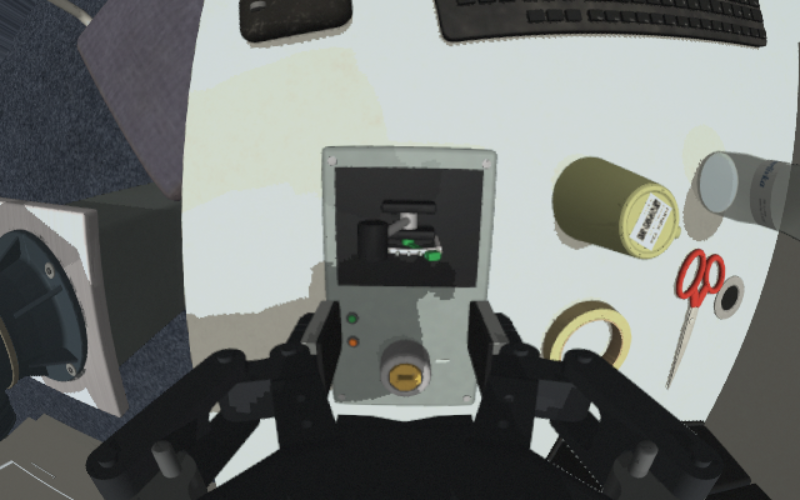

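The picture shows the console square on: top corners (323,148) and (496,149), keyway (405,378), knob centre about (374,242), bright green pointer tip about (433,256), mug (590,200) off to the right.

```bash
python3 - <<'E'
from h import *
from scipy.optimize import least_squares
w=np.load('w3.npy',allow_pickle=True).item();im=cv2.imread('pics/w3raw.png')
obs=[((-75,130,35),(323,148)),((75,130,35),(496,149)),((0,-70,66),(405,378))]
def P(p,q):return np.array([p[0],p[1],0])+Ro.from_euler('z',p[2]).apply(q)
f=lambda p:np.ravel([proj(w,P(p,q),1)[0]*1.25-o for q,o in obs])
r=least_squares(f,[552,133,.127]);p=r.x;print(p,r.fun.round(1),'boss',P(p,(0,-70,66)),'lever',P(p,(0,70,0)))
b,g,rr=im[195:215,310:360].astype(int).transpose(2,0,1);m=((g>rr+25)&(g>b+25)).astype(np.uint8)
n,l,st,ce=cv2.connectedComponentsWithStats(m)
for s,c in zip(st[1:],ce[1:]):print(s,(c+[310,195])*1.25)
for a in (.1,.2,.3,.4): print(a,(proj(w,P(p,(75*np.sin(a-.6),70,45+75*np.cos(a-.6))),1)*1.25).round(1))
for a in (.8,.9,1.,1.1): print(a,(proj(w,P(p,(48*np.sin(a-.6),50.5,45+48*np.cos(a-.6))),1)*1.25).round(1))
cv2.imwrite('pics/c3.png',cv2.resize(im[165:235,270:370],(800,560),interpolation=cv2.INTER_CUBIC))
E
```

```text
[5.53228058e+02 1.36135621e+02 1.19816480e-01] [-3.2 -1.   2.4  1.   0.8  0.2] boss [561.59515879  66.63748008  66.        ] lever [544.86095808 205.6337625    0.        ]
[12  0 13  4 30] [410.91666667 245.04166667]
[29  6 14  8 92] [432.47282609 255.51630435]
0.1 [[355.3 238.9]]
0.2 [[365.  240.2]]
0.3 [[375.5 241.3]]
0.4 [[386.6 242.2]]
0.8 [[422.  259.6]]
0.9 [[428.3 259.2]]
1.0 [[434.4 258.6]]
1.1 [[440.  257.8]]
```

View pics/c3.png

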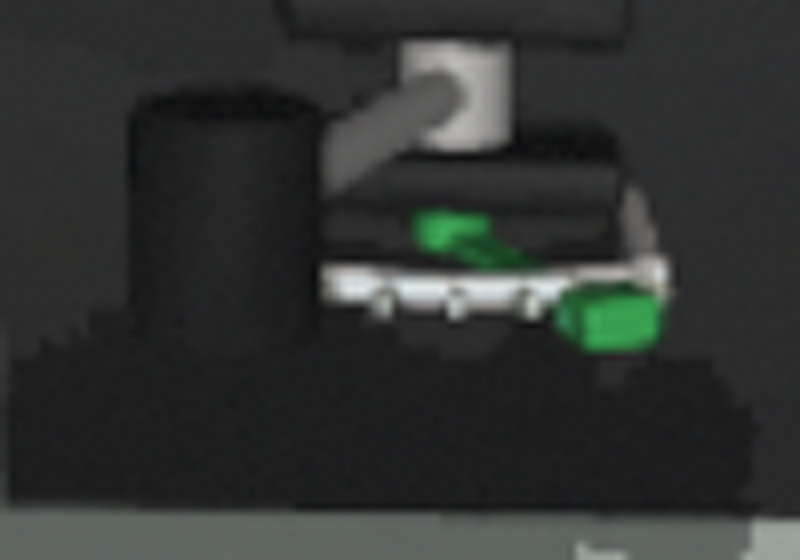

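The crop shows the knob spanning columns 130–325 (lever at about 0.28 rad) and the green tip face at about (620,318) (pointer at about 0.98 rad). I'll cage the knob between the fingers and push it across.

```bash
python3 - <<'E'
from h import *
goto((522,203,102),1.691);goto((575.5,209.3,102),1.691)
E
```

```text
t 5.05 shift [ 0.0079 -0.0189  0.1139] turn [0.0025 0.0007 0.0165] rows> 1.851370077309696 0.08967825033097668
t 5.05 shift [0.0068 0.0349 0.114 ] turn [0.0025 0.0007 0.0165] rows> 1.9111686371511185 0.08967825033097668
```

```bash
python3 -m pendant '0.008 -0.019 0 0 0 0.016 0.6;0.008 -0.019 0.04 0 0 0.016 0.6;0.008 -0.019 0.08 0 0 0.016 0.6;0.008 -0.019 0.1 0 0 0.016 0.6;0.008 -0.019 0.114 0 0 0.016 0.6;0.008 -0.019 0.114 0 0 0.016 0.28;0.008 -0.019 0.114 0 0 0.016 0.28;0.008 -0.019 0.114 0 0 0.016 0.28;0.008 -0.019 0.114 0 0 0.016 0.28' 20; python3 - <<'E'
from h import *
goto((575.5,209.3,102),1.691)
E
```

```text
time: 6.18
position: [522.1, 203.6, 102.6]
tcp_rot: [3.138, 0.001, 1.693]
force: [-0.2, 0.4, 0.1]
grip_width: 23.9
grip_force: 0.0
t 6.175 shift [-0.0009  0.0537  0.0008] turn [0.0039 0.0006 0.0025] rows> 0.8587161889270899 0.02479741323416601
```

```bash
python3 -m pendant '-0.001 0.01 -0.002 0 0 0 0.28;-0.001 0.025 -0.003 0 0 0 0.28;-0.001 0.04 -0.002 0 0 0 0.28;-0.001 0.0537 0.001 0 0 0 0.28;-0.001 0.0537 0.001 0 0 0 0.28;-0.001 0.0537 0.001 0 0 0 0.28;-0.001 0.0517 0.001 0 0 0 0.5;-0.001 0.0517 0.001 0 0 0 0.5;-0.001 0.0517 0.001 0 0 0 0.5;-0.001 0.0517 -0.05 0 0 0 0.6;-0.001 0.0237 -0.1 0 0 0 0.6;-0.001 0.0237 -0.11 0 0 0 0.6;-0.001 0.0237 -0.11 0 0 0 0.6'; python3 - <<'E'
from h import *
w=eyes.get_calibration('wrist');im=eyes.read_camera('wrist')
np.save('w4.npy',w,allow_pickle=True);im=im[:,:,::-1];cv2.imwrite('pics/w4raw.png',im)
p=(553.23,136.14,.12)
def P(p,q):return np.array([p[0],p[1],0])+Ro.from_euler('z',p[2]).apply(q)
for a in (.85,.95,1.05,1.15): print(a,*[(proj(w,P(p,(l*np.sin(a-.6),y,45+l*np.cos(a-.6))),1)).round(1) for l,y in((75,70),(48,50.5))])
c=proj(w,P(p,(0,70,90)),1)[0].astype(int);x,y=c-[50,35];print(x,y)
cv2.imwrite('pics/c4.png',cv2.resize(im[y:y+70,x:x+100],(800,560),interpolation=cv2.INTER_CUBIC))
E
```

```text
time: 7.8
position: [545.5, 205.6, 212.6]
tcp_rot: [3.137, 0.0, 1.694]
force: [0.3, -0.4, -0.4]
grip_width: 51.0
grip_force: 0.0
0.85 [[344.5 203.7]] [[334.6 216.3]]
0.95 [[353.2 202.9]] [[339.6 215.7]]
1.05 [[361.2 201.9]] [[344.4 215.1]]
1.15 [[368.5 200.7]] [[348.8 214.3]]
271 159
```

View pics/c4.png

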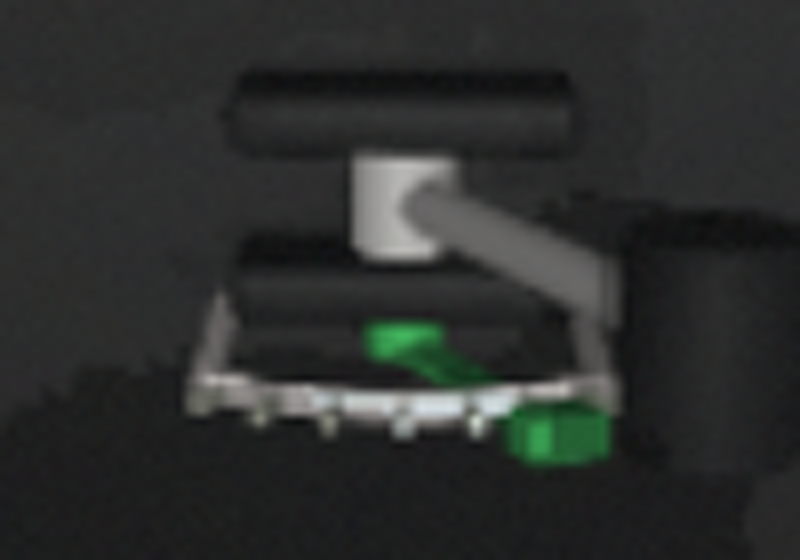

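The crop shows the lever now leaning to +x with the knob's left edge at column 630, and the pointer tip at 510–610 (about 0.98 rad). The knob's right edge is outside the crop, so I'll get it numerically.

```bash
python3 - <<'E'
from h import *
w=np.load('w4.npy',allow_pickle=True).item();im=cv2.imread('pics/w4raw.png')
for v in (192,198,204,210):print(v,im[v,340:385].mean(1).astype(int))
p=(553.23,136.14,.12)
def P(p,q):return np.array([p[0],p[1],0])+Ro.from_euler('z',p[2]).apply(q)
print(proj(w,P(p,(0,70,45)),1),proj(w,P(p,(0,50.5,45)),1))
# silhouette prediction of knob cylinder and pointer tip for angles
for a in (.95,1.0,1.05,1.1):
    k=np.array([75*np.sin(a-.6),70,45+75*np.cos(a-.6)]);t=np.linspace(0,6.28,60)
    c=np.array([k+[10*np.cos(q),0,10*np.sin(q)] for q in t]);q=proj(w,np.array([P(p,x) for x in c]),1);print(a,q[:,0].min(),q[:,0].max())
E
```

```text
192 [103 102 102  99  96  89  67  61  41  21  24  26  24  27  31  31  33  37
  36  38  40  41  41  38  38  36  33  31  31  30  29  30  31  37  44  44
  43  42  49 105 158 159 158 158 158]
198 [ 22  22  48  71  82  80  67  69  47  18  25  25  28  29  31  34  34  38
  39  42  42  43  40  42  39  36  35  35  32  29  29  27  31  40  42  43
  41  41  51 105 159 159 159 159 158]
204 [ 30  31  28  57  74  80  78  46  24  22  22  28  26  31  33  33  37  39
  41  40  42  41  39  37  35  33  33  32  30  32  28  25  34  43  41  41
  42  40  93 133 156 157 157 158 158]
210 [ 41  42  42  42  41  51  74  78  52  26  26  28  29  31  31  35  36  39
  40  40  40  40  38  36  34  36  32  31  29  27  26  26  35  41  41  42
  41  40 114 153 158 158 158 158 157]
[[321.467387   183.60292822]] [[321.47193476 201.88044778]]
0.95 340.8130967421207 365.5157093711362
1.0 344.9964101817756 369.52380580684013
1.05 349.02112815364507 373.35297771291727
1.1 352.87175909906273 377.0046271348539
```

The knob spans columns 348.8–372.3, so the lever is at about 1.04 rad. The pointer's end face (550–610 in the crop) gives about 1.02, so they are level and I'll go on to the key.

```bash
python3 - <<'E'
from h import *
for n,k in(('w3',1.25),): 
    w=np.load(n+'.npy',allow_pickle=True).item();print(at(w,405/k,378/k,66,1))
for n in('w3','w4'):
    w=np.load(n+'.npy',allow_pickle=True).item();im=cv2.imread(f'pics/{n}raw.png');b,g,r=im[275:330,290:360].astype(int).transpose(2,0,1)
    v,u=np.nonzero((r-b>50)&(g-b>25)&(v if 0 else True));c=np.array([(u.min()+u.max())/2+290,(v.min()+v.max())/2+275]);print(n,len(u),c,np.ptp(u),np.ptp(v),at(w,*c,66,1))
goto((504,-258,215),1.6)
E
```

```text
[560.87055316  66.7767916   66.        ]
w3 370 [324. 301.] 24 20 [560.60677794  68.70812793  66.        ]
w4 363 [320.5 308.5] 23 19 [560.26258392  67.89383835  66.        ]
t 7.85 shift [-0.4549 -0.0976 -0.0035] turn [0.0026 0.0008 0.0935] rows> 7.444499125850569 0.5010707767405342
```

```bash
python3 -m pendant '-0.06 -0.013 -0.003 0 0 0.093 0.6;-0.12 -0.026 -0.003 0 0 0.093 0.6;-0.18 -0.039 -0.003 0 0 0.093 0.6;-0.24 -0.052 -0.003 0 0 0.093 0.6;-0.3 -0.065 -0.003 0 0 0.093 0.6;-0.36 -0.078 -0.003 0 0 0.093 0.6;-0.42 -0.091 -0.003 0 0 0.093 0.6;-0.455 -0.098 -0.003 0 0 0.093 0.6;-0.455 -0.098 -0.003 0 0 0.093 0.6;-0.455 -0.098 -0.003 0 0 0.093 0.6'; python3 - <<'E'
from h import *
w=eyes.get_calibration('wrist');im=eyes.read_camera('wrist')[:,:,::-1]
np.save('w5.npy',w,allow_pickle=True);cv2.imwrite('pics/w5raw.png',im)
b,g,r=im.astype(int).transpose(2,0,1);m=((b-r>60)&(b-g>40)).astype(np.uint8)
n,l,st,ce=cv2.connectedComponentsWithStats(m);i=1+np.argmax(st[1:,4]);print(st[i],ce[i])
x,y=(ce[i]-[50,35]).astype(int);print(x,y)
c=im[y:y+70,x:x+100];cv2.imwrite('pics/c5.png',cv2.resize(c,(800,560),interpolation=cv2.INTER_CUBIC))
print(proj(w,[[504,-243,67],[504,-273,67],[504,-258,34]],1))
E
```

```text
time: 9.1
position: [503.1, -257.7, 213.7]
tcp_rot: [3.141, -0.001, 1.6]
force: [0.1, -0.1, 0.2]
grip_width: 51.3
grip_force: 0.0
[316 180  14  29 268] [322.15671642 193.6119403 ]
272 158
[[324.18120446 173.79086015]
 [323.30388757 204.11264082]
 [323.68115866 181.79116945]]
```

View pics/c5.png

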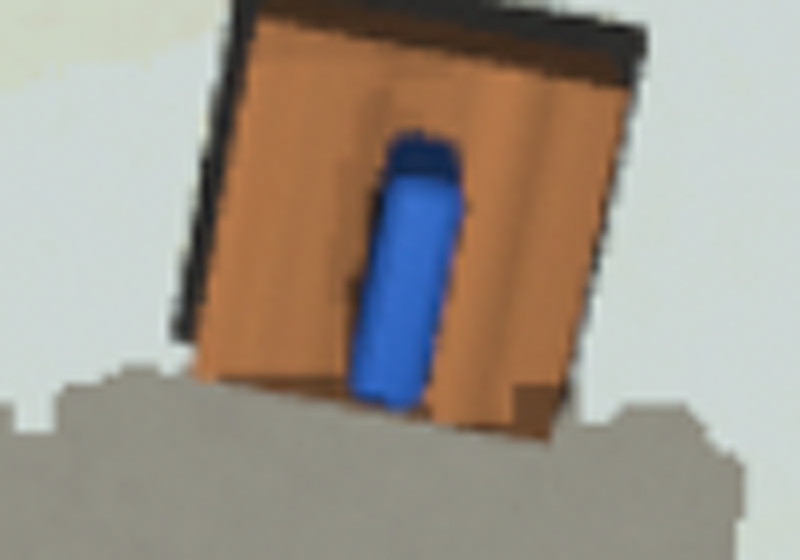

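The crop shows the stand's top corners at (255,15), (632,88), (550,440) and (195,380). The top of the blue head runs from (425,180) to (390,405).

```bash
python3 - <<'E'
from h import *
w=np.load('w5.npy',allow_pickle=True).item()
f=lambda u,v,z:at(w,272+u/8,158+v/8,z,1)
q=[f(*c,34) for c in((255,15),(632,88),(550,440),(195,380))]
for i in range(4):e=q[(i+1)%4]-q[i];print(q[i].round(1),np.linalg.norm(e).round(1),np.arctan2(e[1],e[0]).round(3))
print('centre',np.mean(q,0))
for z in(62,67,72):
    a,b=f(425,180,z),f(390,407,z);print(z,a.round(1),b.round(1),np.linalg.norm(a-b).round(1),((a+b)/2).round(1),np.arctan2(*(a-b)[1::-1]))
E
```

```text
[ 482.6 -235.    34. ] 50.6 -0.165
[ 532.5 -243.3   34. ] 49.8 -1.748
[ 523.7 -292.4   34. ] 49.2 2.994
[ 475.  -285.1   34. ] 50.7 1.422
centre [ 503.43321349 -263.94718083   34.        ]
62 [ 505.1 -250.6   62. ] [ 501.6 -279.5   62. ] 29.1 [ 503.4 -265.    62. ] 1.450217448670853
67 [ 505.1 -249.5   67. ] [ 501.6 -277.9   67. ] 28.6 [ 503.4 -263.7   67. ] 1.4502174486708521
72 [ 505.  -248.4   72. ] [ 501.6 -276.4   72. ] 28.1 [ 503.3 -262.4   72. ] 1.450217448670853
```

```bash
python3 - <<'E'
from h import *
goto((503.4,-263.9,39),1.426)
E
```

```text
t 9.15 shift [-0.0068 -0.0004  0.1751] turn [ 0.0012 -0.0007  0.1751] rows> 2.8030264025980745 0.9374624153447773
```

```bash
python3 -m pendant '-0.0068 -0.0004 0.03 0 0 0.175 0.6;-0.0068 -0.0004 0.09 0 0 0.175 0.6;-0.0068 -0.0004 0.13 0 0 0.175 0.6;-0.0068 -0.0004 0.155 0 0 0.175 0.6;-0.0068 -0.0004 0.17 0 0 0.175 0.6;-0.0068 -0.0004 0.175 0 0 0.175 0.6;-0.0068 -0.0004 0.175 0 0 0.175 0;-0.0068 -0.0004 0.175 0 0 0.175 0;-0.0068 -0.0004 0.175 0 0 0.175 0;-0.0068 -0.0004 0.175 0 0 0.175 0;-0.0068 -0.0004 0.175 0 0 0.175 0;-0.0068 -0.0004 0.175 0 0 0.175 0;-0.0068 -0.0004 0.175 0 0 0.175 0;-0.0068 -0.0004 0.175 0 0 0.175 0' 80
```

```text
time: 10.9
position: [504.0, -265.2, 41.2]
tcp_rot: [3.138, 0.0, 1.425]
force: [-2.5, 1.0, 6.0]
grip_width: 8.4
grip_force: 78.2
```

```bash
python3 -m pendant '0 0 -0.02 0 0 0 0;0 0 -0.05 0 0 0 0;0 0 -0.1 0 0 0 0;0 0 -0.1 0 0 0 0' && python3 - <<'E'
from h import *
print(env.state()['grip_width'])
goto((560.5,66,140),3.26)
E
```

```text
time: 11.4
position: [505.7, -266.3, 144.5]
tcp_rot: [3.131, 0.003, 1.425]
force: [-0.1, -1.0, -1.4]
grip_width: 8.4
grip_force: 78.0
8.407918890522923
t 11.4 shift [0.3367 0.006  0.0037] turn [ 0.0048  0.0111 -1.8347] rows> 5.3882383247888646 9.82462840878708
```

```bash
python3 -m pendant '0.05 0.001 0.001 0 0 -0.18 0;0.1 0.001 0.001 0 0 -0.36 0;0.15 0.002 0.002 0 0 -0.54 0;0.2 0.003 0.003 0 0 -0.72 0;0.25 0.003 0.003 0 0 -0.9 0;0.3 0.004 0.003 0 0 -1.08 0;0.335 0.006 0.003 0 0 -1.26 0;0.337 0.006 0.003 0 0 -1.44 0;0.337 0.006 0.003 0 0 -1.62 0;0.337 0.006 0.003 0 0 -1.8 0;0.337 0.006 0.003 0 0 -1.835 0;0.337 0.006 0.003 0 0 -1.835 0;0.337 0.006 0.003 0 0 -1.835 0' && python3 - <<'E'
from h import *
s=env.state();w=eyes.get_calibration('wrist');im=eyes.read_camera('wrist')[:,:,::-1]
np.save('w6.npy',w,allow_pickle=True);cv2.imwrite('pics/w6raw.png',im);cv2.imwrite('pics/side6.png',eyes.read_camera('side')[:,:,::-1]);cv2.imwrite('pics/scene6.png',eyes.read_camera('scene')[:,:,::-1])
print(s['position'],s['tcp_rot'],s['joint_positions'])
b,g,r=im.astype(int).transpose(2,0,1)
for nm,m in(('blue',(b-r>60)&(b-g>40)),('brass',(r-b>50)&(g-b>25))):
    n,l,st,ce=cv2.connectedComponentsWithStats(m.astype(np.uint8));i=1+np.argmax(st[1:,4]);print(nm,st[i],ce[i])
print(proj(w,[[560.5,66,66],[560.5,66,144],[560.5,66,177],[560.5,66,118]],1))
E
```

```text
time: 13.02
position: [558.3, 67.5, 137.1]
tcp_rot: [-3.141, 0.003, -3.025]
force: [-0.6, -0.3, -1.2]
grip_width: 8.5
grip_force: 78.0
[558.27224987  67.49871326 137.06480925] [-3.14076224e+00  2.81551912e-03 -3.02518967e+00] [ 1.20782185e-01  3.45640816e-01 -1.07522880e-01  1.11482078e+00
 -8.42732643e-04  4.37918710e-03]
blue [ 314  247   20   58 1046] [323.2543021 275.3001912]
brass [  22   95   27   50 1003] [ 34.64606181 118.53140578]
[[319.85393524 213.86614637]
 [317.94749165 264.06996936]
 [316.52784497 302.37237541]
 [318.74915103 242.79416589]]
```

```bash
python3 - <<'E'
from h import *
im=cv2.imread('pics/w6raw.png').astype(int);b,g,r=im.transpose(2,0,1)
for v in range(190,256):
    row=''
    for u in range(285,356):
        B,G,R=im[v,u]
        row+= 'Y' if R-B>50 and G-B>25 else 'b' if B-R>60 else '0123456789'[min(9,(B+G+R)//77)]
    print(v,row)
E
```

```text
190 34333333333322223333333334444444333333333334444443333333332222233333355
191 34434433333222233333344444444433333333333333434444443333333222233333455
192 33343334333222333333444444443333333333333333333344444333333322223333555
193 33333333332223333334444444333333333333333333333333344443333332223333455
194 33433333332233333344444333333332222222222233333333344444333333222333334
195 33333333332333333444443333333222222222222222223333334444433333322333334
196 33333333323333334444433332222YYYYYYYYYYYYYYYYY2233333344443333322233334
197 333333332233334444444433222YYYYYYYYYYYYYYYYYYY2223333444444433332234555
198 3333333323333444444443322YYYYYYYYYYYYYYYYYYYYYYY22233344444433332345555
199 3333333223334444444333222YYYYYYYYYYYYYYYYYYYYYYYY2223334444443333345555
200 3333333223334444443332222YYYYYYYYYYYYYYYYYYYYYYYY2222333344443333235555
201 22333332333344443333222YYYYYYYYYYYYYYYYYYYYYYYYYYYY22233333333333334555
202 223333333333334333322YYYYYYYYYYYYYYYYYYYYYYYYYYYYYYY2223333333333334555
203 22333333333333333322YYYYYYYYYYYYYYYYYYYYYYYYYYYYYYYYYY23333333333333555
204 2233333344333333332YYYYYYYYYYYYY
[... 3215 characters left out ...]
2222223456666666
247 666654444444443222222222221111111bbbbbbbbbbbb11111112222222222344444444
248 6665421111111122222222222211111bbbbbbbbbbbbbbbb111112222222222221111111
249 665421010111112222222222221112bbbbbbbbbbbbbbbbbb11112222222222211000010
250 65421101101111222222222222111bbbbbbbbbbbbbbbbbbb21102222222222211001000
251 64201101011011222222222222111bbbbbbbbbbbbbbbbbbbb1102222222222221010111
252 31110110110011222222222222112bbbbbbbbbbbbbbbbbbbb1102222222222221011001
253 3100111111101122222222222111bbbbbbbbbbbbbbbbbbbbb1102222222222221111011
254 2100100111111222222222222111bbbbbbbbbbbbbbbbbbbbb1102222222222221001111
255 2111011001110222222222222111bbbbbbbbbbbbbbbbbbbbb1002222222222221111011
```

Read from the pixel map: slot centre at (321.8,213.6), plug centre at (321.3,213.5). The key's near end hides the blade, so I'll work out the keyway position and compare the key's column with the tool axis.

```bash
python3 - <<'E'
from h import *
w=np.load('w6.npy',allow_pickle=True).item()
K=at(w,321.7,213.6,66,1);print('keyway',K, at(w,321.7,204.7,66,1),at(w,321.7,222.7,66,1),at(w,302,213.6,66,1),at(w,340.5,213.6,66,1))
T=np.array([558.27,67.5,137.06]);R=Ro.from_euler('xyz',[-3.14076,.0028,-3.0252])
for p in((15,0,-25),(15,0,-5),(-15,0,-25),(15,0,5)):print(p,proj(w,T+R.apply(p),1),proj(w,T+R.apply(np.array(p)+[0,5,0]),1))
im=cv2.imread('pics/w6raw.png').astype(int)
for v in (234,250,260,270,280,290,300):
    m=np.nonzero(im[v,290:360,0]-im[v,290:360,2]>40)[0]
    print(v,m.min()+290 if len(m) else 0,m.max()+290 if len(m) else 0)
s=env.state();print(s['position']);goto((*K[:2],103),3.26)
E
```

```text
keyway [560.14356092  67.30632989  66.        ] [553.45190478  66.54438236  66.        ] [567.11901591  68.09993152  66.        ] [561.80590817  53.10106483  66.        ] [558.58365182  80.85228262  66.        ]
(15, 0, -25) [[321.12274626 247.77095135]] [[333.18700355 247.74292401]]
(15, 0, -5) [[321.42977848 230.3088048 ]] [[331.95998035 230.2894458 ]]
(-15, 0, -25) [[321.41762899 306.88133334]] [[332.39218057 306.84413814]]
(15, 0, 5) [[321.55681152 223.13015288]] [[331.45143469 223.11364002]]
234 314 332
250 313 334
260 314 333
270 314 333
280 314 333
290 314 333
300 314 333
[558.26457257  67.54633884 137.11264946]
t 13.175 shift [-0.0017 -0.0004  0.0341] turn [-0.0008  0.0028 -0.0006] rows> 0.5466432383249157 0.015994331622655986
```

Slot length measures 13.7 mm and yaw 0.115, both as expected. The key sits about 1 mm to tool +y in the camera's view, so I'll aim at (560.3, 66.3) and check before contact.

```bash
python3 -m pendant '-0.002 -0.0013 0.015 0 0.003 0 0;-0.002 -0.0013 0.032 0 0.003 0 0;-0.002 -0.0013 0.032 0 0.003 0 0;-0.002 -0.0013 0.032 0 0.003 0 0' && python3 - <<'E'
from h import *
s=env.state();w=eyes.get_calibration('wrist');im=eyes.read_camera('wrist')[:,:,::-1].astype(int)
print(s['position'],s['tcp_rot'],s['force'])
b,g,r=im.transpose(2,0,1)
m=(b-r>40)[235:305,300:350];v,u=np.nonzero(m);print('head cols',u.min()+300,u.max()+300,'rows',v.min()+235,v.max()+235)
for v in range(196,252,3):
    print(v,''.join('Y' if R-B>50 and G-B>25 else 'b' if B-R>40 else '0123456789'[min(9,(B+G+R)//77)] for B,G,R in im[v,290:356]))
E
```

```text
time: 13.68
position: [560.6, 66.5, 105.1]
tcp_rot: [-3.141, -0.0, -3.023]
force: [0.4, -0.1, -0.6]
grip_width: 8.5
grip_force: 78.0
[560.57871999  66.52118462 105.09709539] [-3.14076405e+00 -4.35824037e-04 -3.02284963e+00] [ 0.38104946 -0.14295325 -0.62798169]
head cols 312 334 rows 235 304
196 333332222222333333344444444444444444444444444443333333332222223333
199 333322222333334444444444444444444444444444444444444443333322222333
202 332222333344444444444444444443333333333344444444444444443333322223
205 322333334444444444433333322YY2YYYYYYYYYYY2233334444444444444333322
208 233344444444444443222YYYYYYYYYYYYYYYYYYYYYYY22Y2333444444444443332
211 33344444444444322Y2YYYYYYYYYYYYYYYYYYYYYYYYYYYYY22YY33444444444433
214 3334444444332222YYYYYYYYYYYYYYYYYYYYYYYYYYYYYYYYYYY2YY333444444433
217 344444444332YYYYYYYYYYYYYYYYY233333333YYYYYYYYYYYYYYYY233344444444
220 33444444322YYYYYYYYYYYYYYYYYY233333333YYYYYYYYYYYYYYYYYY2234444444
223 34444444223YYYYYYYYYYYYYYYYYY22222222YYYYYYYYYYYYYYYYYYY2233444444
226 34444444222YYYYYYYYYYYYYY22bbbbbbbbbbbbbb3YYYYYYYYYYYYYY2223444443
229 44444444222YYYYYYYYYYYYY2bbbbbbbbbbbbbbbbb2YYYYYYYYYYYYY2223444444
232 44444444333YYYYYYYYYYYY2bbbbbbbbbbbbbbbbbb23YYYYYYYYYYYY2234444444
235 44444444443YYYYYYYYYYYY2bbbbbbbbbbbbbbbbbbbYYYYYYYYYYYYY2344444445
238 43444444444222222332222bbbbbbbbbbbbbbbbbbbb22233333222223446777666
241 64444444444333333323221bbbbbbbbbbbbbbbbbbbbb1122333333334677776666
244 66654444443333333333221bbbbbbbbbbbbbbbbbbbbb1112333323333566665666
247 44444422332333333333211bbbbbbbbbbbbbbbbbbbbb1112333333333343344444
250 11111111123333333333211bbbbbbbbbbbbbbbbbbbbbb102333333333321111101
```

The head and slot columns line up at 323.3. I'll descend into the mouth.

```bash
python3 -m pendant '0 0 0.004 0 0 0 0;0 0 0.008 0 0 0 0;0 0 0.012 0 0 0 0;0 0 0.012 0 0 0 0'
```

```text
time: 14.22
position: [560.3, 66.5, 92.8]
tcp_rot: [-3.141, -0.001, -3.023]
force: [-0.2, -0.7, -0.2]
grip_width: 8.9
grip_force: 78.0
```

```bash
python3 -m pendant '0 0 0.003 0 0 0 0;0 0 0.006 0 0 0 0;0 0 0.009 0 0 0 0;0 0 0.009 0 0 0 0'
```

```text
time: 14.72
position: [560.5, 66.5, 83.9]
tcp_rot: [-3.141, -0.0, -3.023]
force: [0.3, 1.1, 0.3]
grip_width: 8.6
grip_force: 78.1
```

```bash
python3 -m pendant '0 0 0.003 0 0 0 0;0 0 0.006 0 0 0 0;0 0 0.009 0 0 0 0;0 0 0.011 0 0 0 0;0 0 0.011 0 0 0 0'
```

```text
time: 15.35
position: [560.6, 66.5, 73.2]
tcp_rot: [-3.141, 0.0, -3.023]
force: [0.5, 1.6, 2.8]
grip_width: 8.6
grip_force: 78.6
```

```bash
python3 -m pendant '0 0 0.002 0 0 0 0;0 0 0.004 0 0 0 0;0 0 0.004 0 0 0 0'; python3 - <<'E'
from h import *
im=eyes.read_camera('wrist')[:,:,::-1].astype(int)
for v in range(190,310,4):
    print(v,''.join('Y' if R-B>50 and G-B>25 else 'b' if B-R>40 else '0123456789'[min(9,(B+G+R)//77)] for B,G,R in im[v,285:362]))
w=eyes.get_calibration('wrist');s=env.state();print(s['position'],s['force'])
for z in (66,99):print(z,proj(w,[[560.3-14.9,66.3-1.8,z],[560.3+14.9,66.3+1.8,z]],1))
E
```

```text
time: 15.72
position: [561.0, 66.5, 72.8]
tcp_rot: [-3.141, 0.003, -3.023]
force: [-11.8, -1.4, 39.2]
grip_width: 8.7
grip_force: 84.1
190 33333333333333333333333333333333333333333333466666666666666666666666666666666
194 33333333333333333333333333222222222222222222222222233456666666666665555566666
198 33333333333333333222222222222222222222222222222222222222222233333333333333333
202 33333333333322222222222222222222222222222222222222222222222222222333333333333
206 33333332222222222222223333333333333333333333333333333333222222222222223333333
210 33333222222223333333333344444444444444444444444444443333333333322222222233333
214 33322222233333344444444444444444444444444444444444444444444443333333222222333
218 32222333333444444444444444444444444444444444444444444444444444444433333322223
222 233333344444444444444444433322YY22YY2YYYYYYYYYYY23334444444444444444444333322
226 333444444444444444332YYYYYYYYY22bbbbbbbbbbbbb23YYYYYY222233444444444444444333
230 344444444444433322YYYYYYYYYY31bbbbbbbbbbbbbbbbb23YYYYYYYYYY223344444444444433
234 44444444444322YYYYYYYYYYYYYY2bbbbbbbbbbbbbbbbbbb3YYYYYYYYYY
[... 1000 characters left out ...]
11
286 11111111111111011111101111110bbbbbbbbbbbbbbbbbbbb1111111101101111111111111111
290 11111111111111111111101111110bbbbbbbbbbbbbbbbbbbb1111110011111111101111111111
294 11111111111111111110011111110bbbbbbbbbbbbbbbbbbbb1111111001111111011111111111
298 11111111011011111110111111110bbbbbbbbbbbbbbbbbbbb1111100001111111111111111111
302 111111111111111000001111111113bbbbbbbbbbbbbbbbbb21111111100000111001111111111
306 11111111111111110011111111112566666666666666666641111111110010011111111111101
[560.96766593  66.5290896   72.76567142] [-11.31946689  -1.3412935   37.68514092]
66 [[321.26466183 220.54452848]
 [321.5562411  272.1429476 ]]
99 [[320.6408129  247.57625787]
 [321.07638956 307.20566579]]
```

It stopped hard at TCP z 72.8, which is the seated height expected (shoulder 7 mm below the TCP at pick-up). The head rows match z = 66–99 with no slip in the grip. I'll ease the push and turn clockwise.

```bash
python3 -m pendant '0 0 -0.0015 0 0 0 0;0 0 -0.002 0 0 0 0;0 0 -0.002 0 0 0.15 0;0 0 -0.002 0 0 0.3 0;0 0 -0.002 0 0 0.45 0;0 0 -0.002 0 0 0.6 0;0 0 -0.002 0 0 0.6 0'; python3 - <<'E'
from plant import env
s=env.state();print(s['force'],s['ft_torque'],s['joint_positions'][5])
E
```

```text
time: 16.65
position: [560.9, 66.5, 73.0]
tcp_rot: [3.141, 0.002, 2.658]
force: [-4.3, -1.0, 20.3]
grip_width: 8.5
grip_force: 81.0
[-4.25137016 -1.03717867 20.32991437] [-0.05606173  1.06979954 -0.00817338] 0.6017811943237091
```

```bash
python3 -m pendant '0 0 0 0 0 0.15 0;0 0 0 0 0 0.3 0;0 0 0 0 0 0.45 0;0 0 0 0 0 0.6 0;0 0 0 0 0 0.75 0;0 0 0 0 0 0.88 0;0 0 0 0 0 0.96 0;0 0 0 0 0 0.96 0;0 0 0 0 0 0.96 0;0 0 0 0 0 0.96 0'; python3 - <<'E'
from h import *
s=env.state();print(s['force'],s['ft_torque'],s['joint_positions'][5])
im=eyes.read_camera('wrist')[:,:,::-1].astype(int)
for v in range(196,300,4):
    print(v,''.join('Y' if R-B>50 and G-B>25 else 'b' if B-R>40 else '0123456789'[min(9,(B+G+R)//77)] for B,G,R in im[v,285:362]))
E
```

```text
time: 17.9
position: [561.4, 66.4, 73.0]
tcp_rot: [3.139, 0.001, 1.7]
force: [-3.3, -1.2, 18.4]
grip_width: 8.5
grip_force: 80.9
[-3.29134657 -1.22650997 18.43818237] [-0.24457583  0.67445549  0.04280228] 1.5595421926378192
196 55555555555555555554332222222222222222222222222222222233455555555555555555555
200 55555555555442222222222222222222222222222222222222222222222234555555555555555
204 55555555432222222222222222222223333333333333322222222222222222222344555555555
208 55554322222222222333333344444444444445555554444443333333332222222222245555555
212 55432222223333344445555555555555555566666665555555555555554433322222222355555
216 42222233344555555555566666666666655666666666545666666665555555544333222223455
220 22233445555566666666655555555555545445444455555555555556666555555554443322245
224 33445555566666666555544332222YYY2222222223YYYYYY22234555555555555555555443323
228 55555566666666553222222YYYYYY2bbbbbbbbbbbbbbbb1YYYYY2222233455555556655554433
232 45555565433322222222YYYYYYYY1bbbbbbbbbbbbbbbbbb2YYYYYYYYYYYY23555556666555544
236 3333333333222YYYYYYYYYYYYYY2bbbbbbbbbbbbbbbbbbbb2YYY
[... 555 characters left out ...]
bbbbbbbbbbbbbbbb0000122222222222110000000000
268 00000000001122222222222110000bbbbbbbbbbbbbbbbbbbb0000122222222222210000000000
272 00000000000001112333333211110bbbbbbbbbbbbbbbbbbbb0111233333332111000000000000
276 00000000000000000000123211110bbbbbbbbbbbbbbbbbbbb1111233200000000000000000000
280 11111111100000000000112211110bbbbbbbbbbbbbbbbbbb11111122100000000000111111111
284 00000000000000000000000011110bbbbbbbbbbbbbbbbbbb11111100000000000000000000000
288 00000000000000000000000011110bbbbbbbbbbbbbbbbbbb11111100000000000000000000000
292 00000000000000000000000011110bbbbbbbbbbbbbbbbbbb11111000000000000000000000000
296 00000000000000000000000011110bbbbbbbbbbbbbbbbbbb11111000000000000000000000000
```

```bash
python3 -c "
from plant import hand_in
print(hand_in())"
```

```text
the job is handed in; nothing more can be done
None
```

I set the lever level with the pointer (about 1.04 against 1.02 rad). The key is seated in the lock and the tool has turned it about 1.56 rad clockwise, so the plug should be at 1.44 rad or more. I handed the job in at about 18 s with the key still gripped at about 80 N; no verdict came back. I didn't re-measure the lever or check the bystanders after the key work.

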